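Put the bottle back in its crib and latch the gate

TASK

While the gate is still open, push the white bottle with the blue cap back into the restraint crib so that it stands upright beside the amber bottle, wholly behind the gate. Then swing the gate shut, lifting its latch bar over the tooth of the keeper, and let the bar drop fully into the keeper's notch. Keep both bottles upright and leave the things round the crib where they are.

Things in the scene. Friction and masses are not known exactly. Their poses are not given: they have to be found in the camera images.
- crib: Fixed bottle crib: grey base plate, clear walls, aluminium posts. Origin mid-doorway at bench level; x points into the pen (away from the robot), y left, z up. Base x -120 to 100, y -115 to 115, top at z 12 mm. Posts 20 mm square, 108 mm tall, at x 0 and 90, y -95 and 95 mm. Walls at sides and back, open above.
- pen_middle (a point): Middle of the pen floor, on the base's top, 43 mm behind the doorway line. Clear floor: 178 mm across (y), from the shut gate's inner face (41 mm before this point) to the back rail (41 mm behind it). Axes as the crib's.
- gate (a joint): Gate angle, rad: 0 shut, grows as it swings out towards the robot, 1.57 square out. Vertical hinge at the left post. Stays where it is left; under 1 N at the free edge moves it. Bar not lifted, its end strikes the keeper's tooth and the gate stops ajar at about 0.11.
- gate_hinge (a point): Point on the gate's hinge axis, 94 mm over the bench, at crib x -14, y +85 mm. The gate is an aluminium frame with a clear pane, 166 mm wide, 12 mm thick, from 20 to 100 mm over the bench; its outer face lies 4 mm inward (into the pen when shut) of the axis.
- gate_edge (a point): Point on the outer face of the gate's top rail (12 mm high), 94 mm over the bench, 125 mm from the hinge axis. Moves with the gate; axes: x square to the gate, into the pen when shut (the way to push), y from free edge to hinge. Below it are the latch bar and its ball (up to 70 mm over the bench); a steel guide staple for the bar stands 22 mm nearer the free edge.
- latch (a joint): Lift of the latch bar about its pivot on the gate, rad: 0 level (its rest; its own weight, 0.14 kg, brings it back), up to 0.24 raised (a stop; 19 mm up at the pin). It must be above 0.12 (10 mm up at the pin) to pass over the keeper's tooth.
- latch_pin (a point): Point on the bar's lifting pin, 29 mm from the bar's mid-plane. The pin, 8 mm thick, 52 mm long, then a red 20 mm ball, sticks out square to the gate (towards the robot when shut), 60 mm over the bench, 80 mm from the bar's pivot, 115 mm from the hinge axis. x axis along the pin towards the gate.
- latch_end (a point): Middle of the latch bar's section near its free end, the part that enters the notch, 135 mm from the pivot. Steel bar 158 mm long, 6 thick, 16 high, along the gate's outer side; its mid-plane 13 mm before the outer face, reaching past the gate's free edge.
- keeper_notch (a point): Middle of the notch floor of the steel keeper, fixed on the front of the right post. The notch is open above, 13 mm wide (crib x), between a back plate and a square upright tooth, 8 mm thick, on the robot's side, 14 mm high over the floor. Home, the bar lies level on this floor.
- white_bottle_centre (a point): Centre (half-way up) of the loose white bottle with a blue cap: 62 mm in diameter, 119 mm tall, 0.15 to 0.3 kg; pushed higher than about 40 mm above its foot it may tip. It stands on the base in front of the right half of the doorway. Its z axis points up.
- amber_bottle_centre (a point): Centre (half-way up) of the loose amber bottle with a black cap: 58 mm in diameter, 108 mm tall. It stands in the left half of the pen and stays there. Its z axis points up.
- small_bottle: Bystander: small white bottle with a red cap, 44 mm in diameter, 82 mm tall, left of the crib; origin under it.
- tape: Bystander: roll of blue tape, 81 mm in diameter, 25 mm tall, right of the crib; origin under it.
- beaker_small: Bystander: small white beaker, 48 mm in diameter, 47 mm tall, right of the crib; origin under it.
Not all that is in view belongs to the job. Leave any purple look-alike of the part that bears white_bottle_centre alone.

How it is judged:
By the outcome, as a careful person would: the job done as asked, in the order asked, and still so for the second after the job is handed in, with the robot touching nothing.
It also fails if it takes over 54 s, if anything falls off the work surface, if the arm or the gripper's body presses on something with over 40 N, if the wrist force passes 120 N, or if a joint passes its speed limit or range.

ROBOT

A 6-joint arm with a two-finger parallel gripper is mounted at the origin on a cart in front of the work surface, level with it; the furniture and walls round the work are solid. World frame = base frame: x ahead of the robot, y to its left, z up, the work surface at z = 0. Lengths are in m, angles in rad, forces in N, time in s.
With the tool pointing down it reaches from about 0.35 to 0.975 m from the base axis. Payload 4.9 kg.
Tool frame: the origin (TCP) lies midway between the tips of the shut fingers; the grasp point (between the pads) lies 19 mm behind it; z points along the fingers, y is the line along which they close (so a half turn about z gives the same grasp; the last joint's range is limited). The gripper opens to 85 mm and grips with 20 to 120 N. Pads are 22 mm wide; open, the fingers measure 114 mm over their backs; the gripper's body (76 mm by 85 mm) begins 54 mm behind the grasp point. The pads swing forward as they close: fully open they stand 13 mm farther back than shut.
Start: joints at [-1.46, 0.053, 1.613, -0, 1.476, -0.119], TCP at [0.142, -0.609, 0.231] pointing down, gripper open.
Joint ranges: [-3.01, 3.01], [-1.01, 2.22], [0.06, 2.58], [-1.02, 4.17], [0.09, 2.62], [-3.14, 3.14]. Speed limits (rad/s): [2.57, 2.57, 3.14, 3.14, 3.14, 3.14].

INTERFACE

Orientations are given as a unit quaternion [w, x, y, z].
In Python, from plant import state, grab_frame, job_done, cut_out, place_of gives the robot as it stands.
- The arm moves only by the tool jog_arm, never from a script. Its argument "motion" is text: rows parted by semicolons, each of 7 numbers parted by spaces: the opening in per cent of the stroke, from 0 (shut) to 100 (fully open), then the shift along the tool's x, y, z as a fraction of full scale, then the turn, a rotation vector about the tool's x, y, z as a fraction of full scale. A call has exactly 5 rows; each row is the pose to reach, as a shift and turn from the pose commanded when the call began, along the tool's axes at that moment; what a row does not reach only later rows make up. Full scale, the value 1, is 50 cm for a shift and 1.5 rad for a turn. A row lasts 1/8 s, in which the tool goes at most 62.5 mm and 10.7 degrees, less where a joint would pass 70% of its speed; a pose out of reach is approached as far as the arm can. A call with a number of a shift or a turn outside -1 to 1 is refused whole. A call with a gripper value outside its range is refused whole. The fingers move at their own pace and stop on an object; the grip force is fixed at half the most. Time passes only in rows, so rows that repeat a pose let the fingers close, or fill a call up. It gives the time, the measured TCP pose, the force, the opening and the grip force at its end, in the units of the state.
- state(): the state, without advancing time (a new reading comes with each control period).
- grab_frame(name): name is "scene" or "top"; returns a dict with "color" (420x560x3 uint8, red, green, blue), "range_z" (420x560 float32, m along the optical axis (not along the pixel's ray), 0 where there is no reading), "intrinsics" (3x3 intrinsics, pixels), "world_from_camera" (4x4, takes a point from camera to world coordinates). Camera axes: x right, y up, looking along -z (the intrinsics and any distortion apply to the point x, -y, -z); pixel columns grow to the right and rows downward; lengths in m; the calibration is good to about 2 mm. A picture is of the moment at which its call begins.
- job_done(): hands the job in; it is judged then, once.
Trained networks look in the newest picture that a camera, given by its name, has taken for a name from the list of things; names that differ only in an ending like _2 or _b are one class to them, and where a whole thing is asked for, a point or a joint stands for the part that bears it (a point fixed in the world has none). Each returns a list of dicts, best first, with "p" (0 to 1); they miss things now and then, are a little off and sometimes report something else, mostly with a low value. They report only what shows in the picture. A call takes as long as a camera call. They do not tell look-alikes from the thing itself.
- cut_out(camera, thing): "pixels" (420x560 bool, what is visible of it).
- place_of(camera, thing): "at" ([x, y, z] in m, in world coordinates, good to about 4 mm: a listed point, or the origin of a listed thing).
The state is a dict: "time": time; "joint_pos": joint angles; "joint_vel": joint speeds; "joint_efforts": joint torques, N m; "tool_pos": TCP position; "tool_rot": TCP orientation; "contact_force": force on the tool from outside, world axes, zero at the start; "ft_torque": the same for the moment, N m; "gripper_width": opening from 0.0 (shut) to 1.0 (fully open); "grasp_force": force on a finger pad.
Only numpy, scipy, OpenCV 4.12 (cv2) and the standard library are available. Lean on these libraries where they do the work, as an engineer would, in place of code of your own. Each camera call takes 0.05 s, during which the arm holds its last target. There are 200 camera calls.

## Working session

There is one attempt and no reset: what is moved stays moved. The work goes in short steps, Python scripts to look and compute and a tool call to move; the robot and the scene stay as the last step left them, time stands still between calls to the robot, and variables do not carry over. Pictures are saved under pics/ and viewed, at most 10 in all, crops included, and the job is handed in when it is done.

Besides the shell and the picture viewer there is one more tool, called after "Call:" as a command line: name --argument value ..., lists and objects as JSON in quotes. jog_arm: Moves the arm, as the interface text tells. Shift numbers are shares of 50 cm and turn numbers shares of 1.5 rad, none past 1 either way. Its arguments: {"type":"object","properties":{"motion":{"type":"string"}},"required":["motion"]}

```bash
mkdir -p pics; cat > h.py <<'E'
import numpy as np,cv2
from plant import *
def save(cam,name):
    f=grab_frame(cam); cv2.imwrite('pics/'+name,f['color'][:,:,::-1]); return f
def places(cam,things):
    for t in things:
        for r in place_of(cam,t)[:3]: print(cam,t,round(r['p'],2),np.round(r['at'],4))
E
python3 - <<'E'
from h import *
a=save('scene','s1.png');b=save('top','t1.png')
for f in(a,b): print(np.round(f['world_from_camera'],3).tolist(),f['intrinsics'].tolist())
T=['crib','pen_middle','gate_hinge','gate_edge','latch_pin','latch_end','keeper_notch','white_bottle_centre','amber_bottle_centre','small_bottle','tape','beaker_small']
for c in('scene','top'): places(c,T)
s=state();print(s['time'],s['tool_pos'],s['tool_rot'],s['gripper_width'])
E
```

```text
[[-0.774, 0.32, -0.547, 0.051], [-0.634, -0.401, 0.662, 0.713], [-0.008, 0.859, 0.513, 0.596], [0.0, 0.0, 0.0, 1.0]] [[411.80862458338214, 0.0, 271.9109388026586], [0.0, 411.80862458338214, 210.18817662735782], [0.0, 0.0, 1.0]]
[[0.015, 0.982, -0.187, 0.349], [-1.0, 0.015, -0.003, 0.061], [-0.0, 0.187, 0.982, 1.246], [0.0, 0.0, 0.0, 1.0]] [[524.0748709476555, 0.0, 283.2798351346519], [0.0, 524.0748709476555, 202.63321235508067], [0.0, 0.0, 1.0]]
scene crib 0.75 [ 0.585   0.0587 -0.0047]
scene crib 0.49 [0.6313 0.0606 0.0147]
scene crib 0.19 [0.6355 0.1136 0.0639]
scene pen_middle 0.8 [0.6309 0.0613 0.0135]
scene pen_middle 0.38 [0.6353 0.1169 0.0642]
scene pen_middle 0.25 [ 0.5854  0.0605 -0.0013]
scene gate_hinge 0.6 [0.5759 0.1508 0.093 ]
scene gate_edge 0.69 [0.4603 0.1738 0.0615]
scene latch_pin 0.71 [0.4593 0.1754 0.0571]
scene latch_end 0.9 [0.4017 0.1382 0.0591]
scene white_bottle_centre 0.84 [0.5228 0.0447 0.0694]
scene white_bottle_centre 0.79 [ 0.4104 -0.1519  0.0568]
scene white_bottle_centre 0.63 [ 0.3918 -0.0651  0.0626]
scene amber_bottle_centre 0.76 [0.6367 0.1166 0.06
[... 385 characters left out ...]
614]
top latch_end 0.62 [0.4032 0.1436 0.0612]
top latch_end 0.36 [0.6343 0.1138 0.0693]
top keeper_notch 0.56 [ 0.5685 -0.0338  0.0522]
top keeper_notch 0.38 [0.5878 0.0619 0.0053]
top white_bottle_centre 0.93 [0.525  0.0422 0.0717]
top white_bottle_centre 0.65 [ 0.395  -0.057   0.0602]
top white_bottle_centre 0.61 [ 0.4079 -0.1544  0.0582]
top amber_bottle_centre 0.84 [0.6351 0.1145 0.0693]
top small_bottle 0.79 [0.6603 0.2207 0.0017]
top tape 0.94 [ 5.330e-01 -1.073e-01 -2.000e-04]
top tape 0.7 [0.6316 0.0597 0.0142]
top beaker_small 0.88 [ 0.6754 -0.0987  0.001 ]
1.3 [ 0.1423445  -0.60856204  0.2312933 ] [ 1.00111865e-05  9.93407879e-01  1.14633265e-01 -1.57299389e-05] 0.9974694183935413
```

View pics/t1.png

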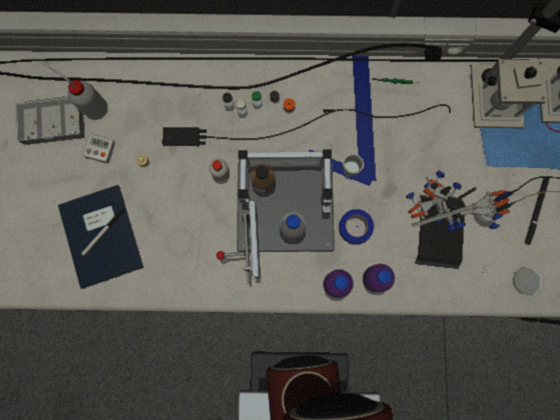

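View pics/s1.png

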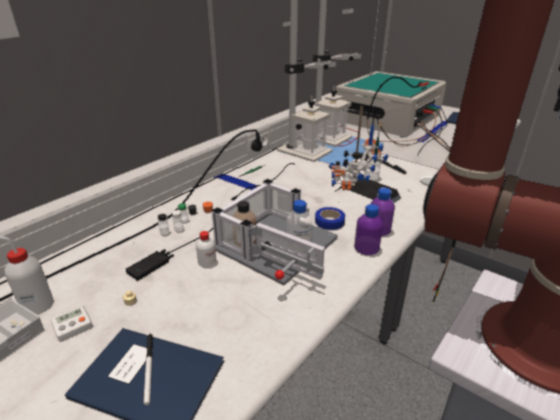

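The white bottle with the blue cap is at top pixel (293,225), standing on the crib base. The purple look-alikes at (338,283) and (378,278) are off the base and the wrong colour. The gate is open with its red ball at (221,255). I'll confirm this with one crop and refine the measurements from depth.

```bash
cat >> h.py <<'E'
from scipy.spatial.transform import Rotation as R
def cloud(f):
    K=f['intrinsics'];z=f['range_z'];v,u=np.mgrid[:420,:560]
    P=np.stack([(u-K[0,2])/K[0,0]*z,-(v-K[1,2])/K[1,1]*z,-z],-1)
    W=P@f['world_from_camera'][:3,:3].T+f['world_from_camera'][:3,3]; W[z==0]=np.nan; return W
def move(pos,yaw,extra=None):
    """shift/turn fractions to a down-pointing tool, tool x at world yaw"""
    s=state();q=s['tool_rot'];r0=R.from_quat([q[1],q[2],q[3],q[0]])
    r1=R.from_euler('z',yaw)*R.from_euler('x',np.pi)
    d=r0.inv().apply(np.array(pos)-s['tool_pos'])/.5; t=(r0.inv()*r1).as_rotvec()/1.5
    print('t %.2f'%s['time'],'tcp',np.round(s['tool_pos'],4),'F',np.round(s['contact_force'],1),'w',round(float(s['gripper_width']),3),'g',round(float(s['grasp_force']),1),'\n shift',np.round(d,4),'turn',np.round(t,4))
E
python3 - <<'E'
from h import *
f=grab_frame('top');W=cloud(f)
c=f['color'][130:310,200:400];cv2.imwrite('pics/c1.png',cv2.resize(c[:,:,::-1],None,fx=4,fy=3.3))
hsv=cv2.cvtColor(f['color'],cv2.COLOR_RGB2HSV)
w=W[205:245,275:312].reshape(-1,3);h=hsv[205:245,275:312].reshape(-1,3)
for lo,hi in((.1,.126),(.127,.14)):
    m=(w[:,2]>lo)&(w[:,2]<hi);print(lo,m.sum(),w[m].min(0),w[m].max(0),w[m].mean(0))
# posts
w=W.reshape(-1,3);m=(w[:,2]>.1)&(w[:,2]<.118)&(w[:,0]>.44)&(w[:,0]<.7)&(w[:,1]>-.06)&(w[:,1]<.18)
for a,b in(((.5,.62),(-.1,.02)),((.64,.7),(-.1,.0)),((.56,.62),(.12,.2)),((.64,.7),(.13,.2))):
    k=m&(w[:,0]>a[0])&(w[:,0]<a[1])&(w[:,1]>b[0])&(w[:,1]<b[1]);print(k.sum(),w[k].mean(0) if k.any() else '',w[k].min(0),w[k].max(0))
red=(hsv[...,1]>150)&((hsv[...,0]<8)|(hsv[...,0]>172))&(W[...,0]<.5)&(W[...,0]>.38)&(W[...,1]>.12)&(W[...,1]<.3)
print('ball',red.sum(),np.nanmean(W[red],0),np.nanmax(W[red],0))
move([.30,-.33,.24],0)
move([.5245,.043,.24],0)
E
```

```text
0.1 179 [0.49772652 0.02019006 0.10006333] [0.54464273 0.06674028 0.12576324] [0.51832036 0.04355972 0.10470482]
0.127 152 [0.50731014 0.02769289 0.12714334] [0.53756225 0.05784503 0.13593826] [0.52243038 0.04275757 0.13121124]
131 [ 0.5973741  -0.03405091  0.10646509] [ 0.58046423 -0.04340321  0.10008569] [ 0.61990267 -0.02370673  0.11390278]
189 [ 0.67272624 -0.02736038  0.10551971] [ 0.64121537 -0.04192702  0.10000618] [ 0.69184777 -0.00090036  0.11592765]
149 [0.59166227 0.15382958 0.10595899] [0.5608965  0.12948963 0.10011339] [0.61957934 0.1656004  0.11439412]
176 [0.6696531  0.15234228 0.10529306] [0.64018306 0.13003434 0.10002127] [0.6867004  0.16612499 0.11309435]
ball 43 [0.45224262 0.20462235 0.06887123] [0.45901766 0.21186082 0.07350498]
t 1.35 tcp [ 0.1424 -0.6086  0.2313] F [ 0.6  0.9 -0.5] w 1.001 g 0.0 
 shift [ 0.4339 -0.4707 -0.0174] turn [ 0.     -0.      0.1532]
t 1.35 tcp [ 0.1424 -0.6086  0.2313] F [ 0.6  0.9 -0.5] w 1.001 g 0.0 
 shift [ 1.041  -1.0948 -0.0174] turn [ 0.     -0.      0.1532]
```

View pics/c1.png

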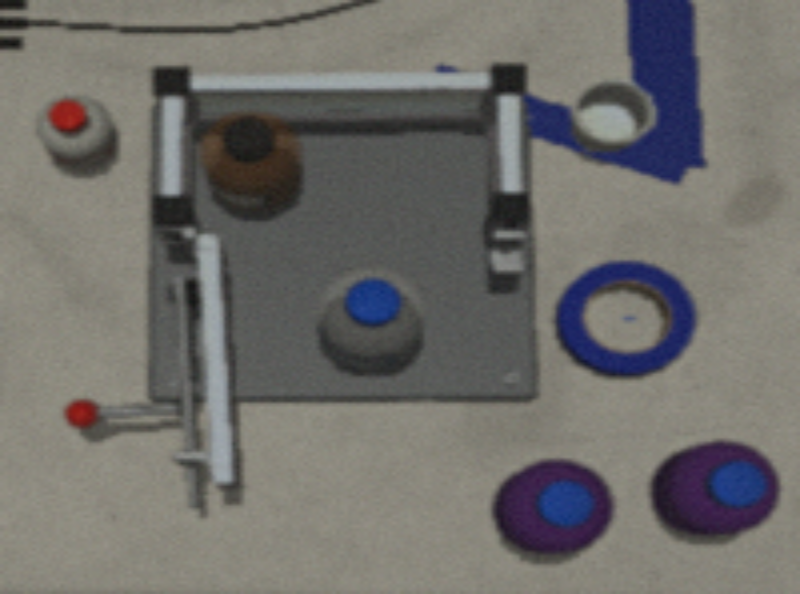

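The crop confirms that the white bottle (crop 373,320) is the only one on the base, and the purple ones are at (555,510) and (715,490). I'll grip it by the cap from above and slide it in, since a low push would bring the gripper body against the bottle's top.

Call:
jog_arm --motion "70 0.09 -0.095 -0.004 0 0 0.05; 70 0.18 -0.19 -0.008 0 0 0.1; 70 0.26 -0.285 -0.012 0 0 0.153; 70 0.35 -0.38 -0.016 0 0 0.153; 70 0.42 -0.46 -0.018 0 0 0.153"

```text
time: 1.98
tool_pos: [0.2952, -0.335, 0.2406]
tool_rot: [0.0, 1.0, -0.0, 0.0]
contact_force: [1.1, -0.6, 0.4]
gripper_width: 0.701
grasp_force: 0.0
```

```bash
python3 -c "
from h import *
move([.524,.043,.20],0)"
```

```text
t 1.98 tcp [ 0.2952 -0.335   0.2406] F [ 1.1 -0.6  0.4] w 0.701 g 0.0 
 shift [ 0.4575 -0.7562  0.0811] turn [ 0.0005 -0.0006 -0.0001]
```

Call:
jog_arm --motion "70 0.06 -0.1 0 0 0 0; 70 0.12 -0.2 0 0 0 0; 70 0.2 -0.3 0 0 0 0; 70 0.25 -0.4 0 0 0 0; 70 0.3 -0.5 0 0 0 0"

```text
time: 2.6
tool_pos: [0.4451, -0.0849, 0.2407]
tool_rot: [0.0, 1.0, 0.0, 0.001]
contact_force: [0.2, -1.3, 0.3]
gripper_width: 0.7
grasp_force: 0.0
```

Call:
jog_arm --motion "70 0.06 -0.1 0.03 0 0 0; 70 0.11 -0.19 0.06 0 0 0; 70 0.158 -0.256 0.08 0 0 0; 70 0.158 -0.256 0.08 0 0 0; 70 0.158 -0.256 0.08 0 0 0"

```text
time: 3.22
tool_pos: [0.5232, 0.0411, 0.2004]
tool_rot: [0.0, 1.0, 0.0, -0.0]
contact_force: [-0.1, -0.5, -0.5]
gripper_width: 0.697
grasp_force: 0.0
```

```bash
python3 -c "
from h import *
move([.524,.043,.106],0)
save('scene','s2.png')
places('top',['white_bottle_centre'])"
```

```text
t 3.23 tcp [0.5232 0.0411 0.2004] F [-0.1 -0.5 -0.5] w 0.697 g 0.0 
 shift [ 0.0016 -0.0039  0.1889] turn [0.0002 0.0001 0.0003]
top white_bottle_centre 0.77 [ 0.3947 -0.0568  0.0565]
top white_bottle_centre 0.77 [ 0.4086 -0.1535  0.0602]
top white_bottle_centre 0.58 [ 0.53  -0.107  0.002]
```

View pics/s2.png

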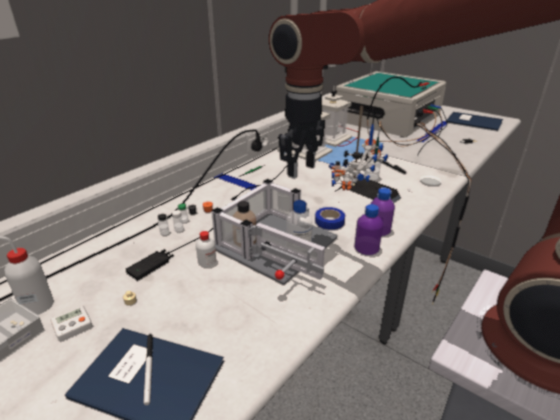

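The open fingers (292,170) and (310,158) hang above the cap (300,206), so I'll descend and close.

Call:
jog_arm --motion "70 0.002 -0.003 0.06 0 0 0; 70 0.002 -0.003 0.12 0 0 0; 70 0.002 -0.003 0.165 0 0 0; 70 0.002 -0.003 0.189 0 0 0; 70 0.002 -0.003 0.189 0 0 0"

```text
time: 3.95
tool_pos: [0.5239, 0.0423, 0.1055]
tool_rot: [-0.0, 1.0, -0.0, -0.0]
contact_force: [-0.4, -1.4, 0.7]
gripper_width: 0.701
grasp_force: 0.0
```

Call:
jog_arm --motion "40 0 0 0 0 0 0; 20 0 0 0 0 0 0; 10 0 0 0 0 0 0; 10 0 0 0 0 0 0; 10 0 0 0 0 0 0"

```text
time: 4.58
tool_pos: [0.5255, 0.0429, 0.1075]
tool_rot: [-0.0, 1.0, 0.0, 0.001]
contact_force: [-1.0, 1.0, 7.1]
gripper_width: 0.339
grasp_force: 57.8
```

```bash
python3 -c "
from h import *
move([.631,.027,.109],0)
places('scene',['white_bottle_centre'])"
```

```text
t 4.58 tcp [0.5255 0.0429 0.1075] F [-1.   1.   7.1] w 0.339 g 57.8 
 shift [ 0.2109  0.0319 -0.0023] turn [-0.     -0.0019  0.0003]
scene white_bottle_centre 0.89 [ 0.3948 -0.0643  0.0588]
scene white_bottle_centre 0.85 [ 0.4119 -0.1515  0.0576]
scene white_bottle_centre 0.75 [0.5218 0.0431 0.0694]
```

Call:
jog_arm --motion "10 0 0 -0.012 0 0 0; 10 0.03 0.005 -0.012 0 0 0; 10 0.075 0.012 -0.012 0 0 0; 10 0.12 0.018 -0.012 0 0 0; 10 0.16 0.025 -0.012 0 0 0"

```text
time: 5.25
tool_pos: [0.6055, 0.03, 0.1108]
tool_rot: [0.0, 1.0, 0.0, -0.0]
contact_force: [-0.3, 0.6, -2.6]
gripper_width: 0.337
grasp_force: 57.6
```

```bash
python3 -c "
from h import *
move([.631,.027,.109],0)
"
```

```text
t 5.25 tcp [0.6055 0.03   0.1108] F [-0.3  0.6 -2.6] w 0.337 g 57.6 
 shift [0.0511 0.006  0.0035] turn [0.     0.0006 0.0001]
```

Call:
jog_arm --motion "10 0.025 0.003 0 0 0 0; 10 0.051 0.006 0 0 0 0; 10 0.051 0.006 0.003 0 0 0; 10 0.051 0.006 0.0065 0 0 0; 10 0.051 0.006 0.0065 0 0 0"

```text
time: 5.88
tool_pos: [0.6291, 0.0275, 0.1081]
tool_rot: [-0.0, 1.0, 0.0, -0.0]
contact_force: [-0.2, -0.9, -2.2]
gripper_width: 0.344
grasp_force: 57.7
```

Call:
jog_arm --motion "40 0 0 0 0 0 0; 55 0 0 0 0 0 0; 55 0 0 0 0 0 0; 55 0 0 -0.04 0 0 0; 55 0 0 -0.1 0 0 0"

```text
time: 6.5
tool_pos: [0.6294, 0.0273, 0.1593]
tool_rot: [-0.0, 1.0, 0.0, -0.001]
contact_force: [1.1, 0.3, 0.2]
gripper_width: 0.55
grasp_force: 0.0
```

Call:
jog_arm --motion "55 0 0 -0.12 0 0 0; 55 -0.1 0 -0.14 0 0 0; 55 -0.2 -0.08 -0.14 0 0 0; 55 -0.3 -0.16 -0.14 0 0 0; 55 -0.38 -0.2 -0.14 0 0 0"

```text
time: 7.12
tool_pos: [0.4385, 0.1285, 0.2304]
tool_rot: [-0.0, 1.0, 0.001, 0.001]
contact_force: [0.6, 0.7, -0.2]
gripper_width: 0.554
grasp_force: 0.0
```

```bash
python3 -c "
from h import *
f=save('top','t3.png')
places('top',['white_bottle_centre','amber_bottle_centre','gate_hinge','gate_edge','latch_pin','latch_end','keeper_notch'])
places('scene',['white_bottle_centre','gate_hinge','gate_edge','latch_pin','latch_end','keeper_notch'])
move([.631,.027,.109],0)
"
```

```text
top white_bottle_centre 0.93 [0.6276 0.0294 0.0721]
top white_bottle_centre 0.84 [ 0.3937 -0.0592  0.0592]
top white_bottle_centre 0.7 [ 0.4077 -0.1536  0.059 ]
top amber_bottle_centre 0.76 [0.6329 0.114  0.0689]
top amber_bottle_centre 0.31 [0.5739 0.1459 0.0938]
top gate_hinge 0.62 [0.5739 0.1468 0.0955]
top latch_end 0.66 [0.5876 0.0583 0.0039]
top latch_end 0.43 [0.4037 0.143  0.06  ]
top keeper_notch 0.4 [ 0.5669 -0.0302  0.0518]
scene white_bottle_centre 0.89 [ 0.3948 -0.0643  0.0588]
scene white_bottle_centre 0.85 [ 0.4119 -0.1515  0.0576]
scene white_bottle_centre 0.75 [0.5218 0.0431 0.0694]
scene gate_hinge 0.95 [0.5728 0.1487 0.0963]
scene gate_edge 0.56 [0.4455 0.1348 0.0965]
scene gate_edge 0.55 [0.4612 0.1729 0.0608]
scene latch_pin 0.85 [0.4595 0.1766 0.0582]
scene latch_end 0.93 [0.4053 0.1408 0.0611]
scene keeper_notch 0.22 [0.6297 0.0614 0.0138]
t 7.83 tcp [0.44   0.127  0.2284] F [-0.3 -0.3 -0.1] w 0.55 g 0.0 
 shift [0.3821 0.2    0.2385] turn [ 0.      0.0004 -0.0002]
```

View pics/t3.png

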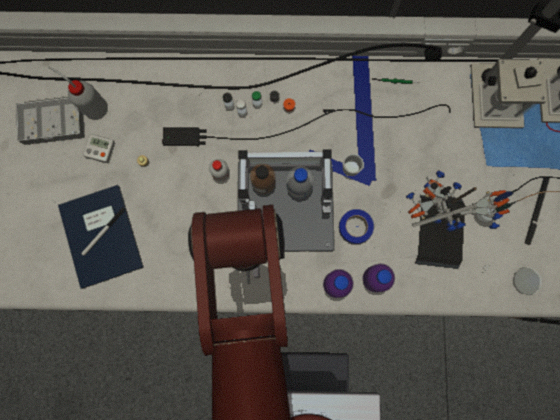

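The white bottle (300,180 in the top view) stands upright beside the amber one (262,178), well behind the doorway line. Next I'll turn the tool to grip the latch pin.

Call:
jog_arm --motion "50 0.01 -0.03 0.02 0 0 -0.12; 50 0.02 -0.06 0.04 0 0 -0.24; 50 0.032 -0.096 0.06 0 0 -0.36; 50 0.032 -0.096 0.08 0 0 -0.48; 50 0.032 -0.096 0.1 0 0 -0.6"

```text
time: 8.45
tool_pos: [0.4559, 0.1754, 0.1781]
tool_rot: [-0.0, 0.899, 0.438, -0.0]
contact_force: [-0.7, 0.7, 0.0]
gripper_width: 0.5
grasp_force: 0.0
```

```bash
python3 -c "
from h import *
f=grab_frame('top')
places('top',['gate_hinge','gate_edge','latch_pin','latch_end'])
grab_frame('scene')
places('scene',['gate_hinge','gate_edge','latch_pin','latch_end','keeper_notch','white_bottle_centre'])
move([.456,.175,.11],1.65)
"
```

```text
top gate_hinge 0.56 [0.5754 0.147  0.097 ]
top gate_edge 0.88 [0.4504 0.1334 0.0963]
top latch_pin 0.32 [0.6281 0.061  0.0114]
scene gate_hinge 0.62 [0.5714 0.1521 0.0934]
scene gate_edge 0.93 [0.4453 0.136  0.099 ]
scene latch_pin 0.73 [0.4592 0.1731 0.0605]
scene latch_end 0.88 [0.3997 0.1398 0.061 ]
scene latch_end 0.7 [0.6339 0.1159 0.0655]
scene keeper_notch 0.52 [ 0.5716 -0.0324  0.0539]
scene white_bottle_centre 0.93 [ 0.4115 -0.1526  0.0553]
scene white_bottle_centre 0.87 [ 0.3935 -0.0658  0.0633]
scene white_bottle_centre 0.57 [0.6284 0.0305 0.073 ]
t 9.05 tcp [0.4559 0.1753 0.1788] F [-0.3 -0.3 -0. ] w 0.504 g 0.0 
 shift [-0.0004  0.0004  0.1377] turn [ 3.000e-04 -2.000e-04 -5.001e-01]
```

Call:
jog_arm --motion "50 0 0 0.03 0 0 -0.12; 50 0 0 0.06 0 0 -0.24; 50 0 0 0.1 0 0 -0.36; 50 0 0 0.13 0 0 -0.48; 50 0 0 0.137 0 0 -0.5"

```text
time: 9.68
tool_pos: [0.455, 0.1751, 0.1089]
tool_rot: [-0.001, 0.679, 0.734, -0.001]
contact_force: [-0.7, -0.5, -0.4]
gripper_width: 0.5
grasp_force: 0.0
```

```bash
python3 -c "
from h import *
save('scene','s4.png')
move([.4573,.175,.039],1.65)
cv2.imwrite('pics/s4c.png',cv2.resize(cv2.imread('pics/s4.png')[180:330,190:390],None,fx=4,fy=4))
"
```

```text
t 9.72 tcp [0.4553 0.1752 0.1092] F [-0.7 -0.6  0.6] w 0.501 g 0.0 
 shift [-0.0006  0.0043  0.1404] turn [-0.0011  0.0001 -0.0003]
```

View pics/s4c.png

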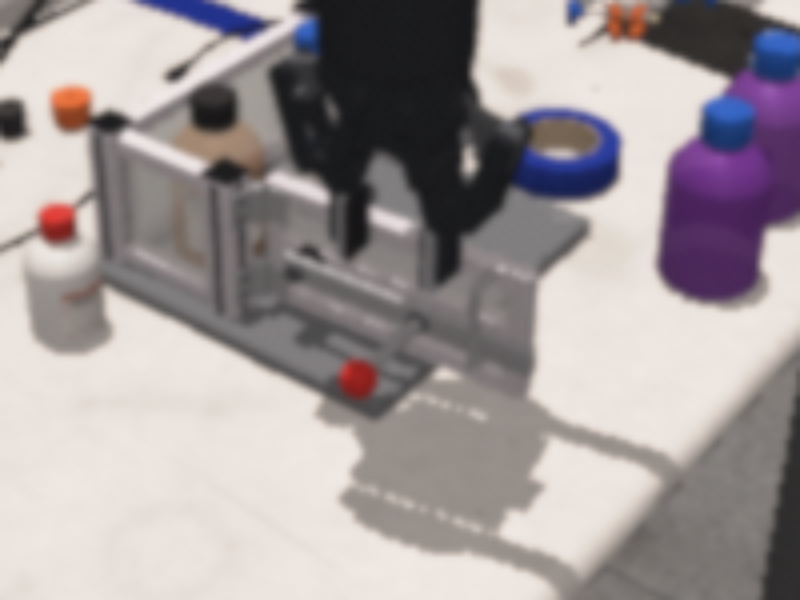

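The fingers (348,235) and (440,265) straddle the pin, which runs from about (415,325) to the ball (358,378). Descending.

Call:
jog_arm --motion "50 0 0.004 0.05 0 0 0; 50 0 0.004 0.1 0 0 0; 50 0 0.004 0.14 0 0 0; 30 0 0.004 0.14 0 0 0; 20 0 0.004 0.14 0 0 0"

```text
time: 10.35
tool_pos: [0.4588, 0.1757, 0.0414]
tool_rot: [0.001, 0.679, 0.734, 0.001]
contact_force: [0.3, -0.2, 0.3]
gripper_width: 0.199
grasp_force: 0.0
```

Call:
jog_arm --motion "15 0 0 0 0 0 0; 10 0 0 0 0 0 0; 4 0 0 0 0 0 0; 4 0 0 0 0 0 0; 4 0 0 0 0 0 0"

```text
time: 10.98
tool_pos: [0.4561, 0.176, 0.0406]
tool_rot: [-0.002, 0.679, 0.734, -0.001]
contact_force: [-8.0, 1.8, 6.2]
gripper_width: 0.068
grasp_force: 58.7
```

```bash
python3 -c "
from h import *
move([.4573,.175,.039],1.65)
print(state()['ft_torque'],state()['joint_pos'])
grab_frame('top');places('top',['gate_edge','latch_end'])
grab_frame('scene');places('scene',['gate_edge','latch_pin','latch_end'])
"
```

```text
t 10.97 tcp [0.4561 0.176  0.0406] F [-8.   1.8  6.2] w 0.068 g 58.7 
 shift [-0.0021  0.0023  0.0033] turn [-0.003  -0.0008 -0.0002]
[ 0.2281519   1.40873456 -0.12714625] [ 2.14825188e-01 -6.76048450e-02  2.07239565e+00  1.91092555e-03
  1.14116684e+00  1.35169229e-01]
top gate_edge 0.77 [0.4495 0.1348 0.0944]
scene gate_edge 0.84 [0.4431 0.1358 0.0997]
scene latch_pin 0.5 [0.4595 0.175  0.0583]
scene latch_end 0.55 [0.4007 0.1441 0.0584]
scene latch_end 0.42 [0.574  0.1487 0.0958]
```

```bash
cat >> h.py <<'E'
H=np.array([.574,.1465])
def swing(C,yaw,pts):
    """C commanded TCP, yaw its yaw; pts: list of (theta, r_u, r_n, z) -> rows"""
    r0=R.from_euler('z',yaw)*R.from_euler('x',np.pi)
    for th,ru,rn,z in pts:
        u=np.array([-np.sin(th),-np.cos(th)]);n=np.array([-np.cos(th),np.sin(th)])
        p=np.r_[H+ru*u+rn*n,z]; r1=R.from_euler('z',np.pi-th)*R.from_euler('x',np.pi)
        print('th %.2f'%th,np.round(p,4),'|',*np.round(r0.inv().apply(p-C)/.5,4),*np.round((r0.inv()*r1).as_rotvec()/1.5,4))
E
python3 -c "
from h import *
C=np.array([.4573,.1753,.039])
swing(C,1.65,[(t,.1158,.038,.0402) for t in (1.49,1.42,1.32,1.22,1.12,1.02)])
"
```

```text
th 1.49 [0.4555 0.175  0.0402] | -0.0003 -0.0036 -0.0024 0.0 0.0 -0.0011
th 1.42 [0.4538 0.1667 0.0402] | -0.0166 -0.0083 -0.0024 0.0 0.0 -0.0477
th 1.32 [0.4524 0.1546 0.0402] | -0.0405 -0.0131 -0.0024 -0.0 0.0 -0.1144
th 1.22 [0.4522 0.1424 0.0402] | -0.0648 -0.0154 -0.0024 0.0 0.0 -0.1811
th 1.12 [0.4532 0.1303 0.0402] | -0.0892 -0.0153 -0.0024 -0.0 0.0 -0.2477
th 1.02 [0.4554 0.1183 0.0402] | -0.1134 -0.0127 -0.0024 -0.0 0.0 -0.3144
```

Call:
jog_arm --motion "4 -0.0166 -0.0083 -0.0024 0 0 -0.0477; 4 -0.0405 -0.0131 -0.0024 0 0 -0.1144; 4 -0.0648 -0.0154 -0.0024 0 0 -0.1811; 4 -0.0892 -0.0153 -0.0024 0 0 -0.2477; 4 -0.1134 -0.0127 -0.0024 0 0 -0.3144"

```text
time: 11.95
tool_pos: [0.4555, 0.118, 0.0413]
tool_rot: [-0.0, 0.487, 0.874, -0.0]
contact_force: [-0.4, -0.7, -2.6]
gripper_width: 0.063
grasp_force: 58.5
```

```bash
python3 -c "
from h import *
move([.4554,.1183,.0402],np.pi-1.02)
C=np.array([.4554,.1183,.0402])
swing(C,np.pi-1.02,[(t,.1158,.038,.0402) for t in (.92,.82,.72,.62,.52)])
"
```

```text
t 11.95 tcp [0.4555 0.118  0.0413] F [-0.4 -0.7 -2.6] w 0.063 g 58.5 
 shift [0.0007 0.0002 0.0023] turn [-0.0005 -0.0001  0.0022]
th 0.92 [0.4588 0.1066 0.0402] | -0.0236 -0.0064 -0.0 -0.0 0.0 -0.0667
th 0.82 [0.4634 0.0953 0.0402] | -0.0476 -0.0104 -0.0 -0.0 0.0 -0.1333
th 0.72 [0.4691 0.0845 0.0402] | -0.0719 -0.0121 -0.0 0.0 0.0 -0.2
th 0.62 [0.4758 0.0743 0.0402] | -0.0963 -0.0113 -0.0 0.0 0.0 -0.2667
th 0.52 [0.4835 0.0649 0.0402] | -0.1204 -0.008 -0.0 0.0 0.0 -0.3333
```

Call:
jog_arm --motion "4 -0.0236 -0.0064 0 0 0 -0.0667; 4 -0.0476 -0.0104 0 0 0 -0.1333; 4 -0.0719 -0.0121 0 0 0 -0.2; 4 -0.0963 -0.0113 0 0 0 -0.2667; 4 -0.1204 -0.008 0 0 0 -0.3333"

```text
time: 12.58
tool_pos: [0.4838, 0.0645, 0.0413]
tool_rot: [-0.0, 0.255, 0.967, -0.0]
contact_force: [-0.6, -0.3, -1.4]
gripper_width: 0.068
grasp_force: 58.6
```

```bash
python3 -c "
from h import *
C=np.array([.4835,.0649,.0402])
move(C,np.pi-.52)
f=save('scene','s5.png');cv2.imwrite('pics/s5c.png',cv2.resize(f['color'][180:330,190:390,::-1],None,fx=4,fy=4))
places('scene',['gate_edge','latch_end','keeper_notch','latch_pin'])
swing(C,np.pi-.52,[(.52,.1150,.038,.048),(.50,.1146,.038,.0555),(.42,.1146,.038,.0555),(.34,.1146,.038,.0555),(.28,.1146,.038,.0555)])
"
```

```text
t 12.57 tcp [0.4838 0.0645 0.0413] F [-0.6 -0.3 -1.4] w 0.068 g 58.6 
 shift [0.0009 0.0005 0.0021] turn [-0.0006 -0.0003  0.0023]
scene gate_edge 0.89 [0.5132 0.0381 0.0946]
scene latch_end 0.7 [ 0.4825 -0.0016  0.0599]
scene latch_pin 0.54 [0.4879 0.065  0.0599]
th 0.52 [0.4839 0.0656 0.048 ] | 0.0 0.0016 -0.0156 0.0 0.0 0.0
th 0.50 [0.4857 0.0641 0.0555] | -0.0046 0.0009 -0.0306 0.0 0.0 -0.0133
th 0.42 [0.4926 0.0574 0.0555] | -0.0232 -0.0041 -0.0306 0.0 0.0 -0.0667
th 0.34 [0.5    0.0511 0.0555] | -0.0422 -0.0075 -0.0306 -0.0 0.0 -0.12
th 0.28 [0.5058 0.0469 0.0555] | -0.0566 -0.0091 -0.0306 0.0 0.0 -0.16
```

View pics/s5c.png

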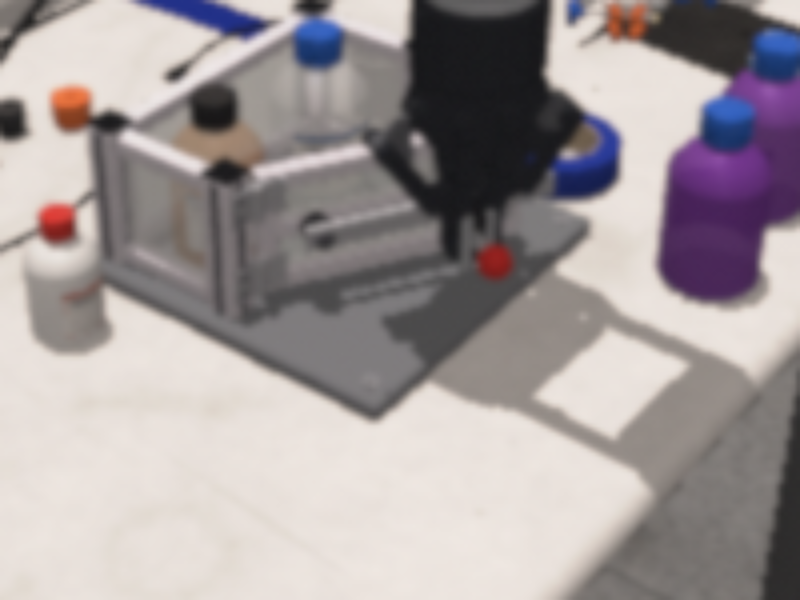

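The gate is about two-thirds of the way shut, with the pin held next to the ball (495,262), and both bottles are standing. I'll lift the bar and continue.

Call:
jog_arm --motion "4 0 0.0016 -0.015 0 0 0; 4 -0.0046 0.0009 -0.03 0 0 -0.0133; 4 -0.0232 -0.0041 -0.03 0 0 -0.0667; 4 -0.0422 -0.0075 -0.03 0 0 -0.12; 4 -0.0566 -0.0091 -0.03 0 0 -0.16"

```text
time: 13.45
tool_pos: [0.5067, 0.0466, 0.057]
tool_rot: [0.0, 0.138, 0.99, -0.0]
contact_force: [-3.8, -1.9, -1.2]
gripper_width: 0.067
grasp_force: 58.7
```

```bash
python3 -c "
from h import *
C=np.array([.5058,.0469,.0552])
move(C,np.pi-.28)
grab_frame('scene')
places('scene',['gate_edge','latch_end','keeper_notch','latch_pin'])
swing(C,np.pi-.28,[(t,.1146,.038,.0552) for t in (.22,.15,.08,.02,0)])
"
```

```text
t 13.45 tcp [0.5067 0.0466 0.057 ] F [-3.8 -1.9 -1.2] w 0.067 g 58.7 
 shift [0.0019 0.0001 0.0037] turn [-0.0004  0.0002  0.0022]
scene gate_edge 0.66 [0.5392 0.0263 0.0986]
scene latch_end 0.27 [0.574  0.1466 0.094 ]
scene latch_pin 0.62 [0.5108 0.0443 0.0757]
th 0.22 [0.5119 0.043  0.0552] | -0.0139 -0.0042 -0.0 -0.0 0.0 -0.04
th 0.15 [0.5193 0.0389 0.0552] | -0.0304 -0.008 -0.0 -0.0 0.0 -0.0867
th 0.08 [0.527  0.0353 0.0552] | -0.0471 -0.0106 -0.0 -0.0 0.0 -0.1333
th 0.02 [0.5337 0.0327 0.0552] | -0.0615 -0.0119 -0.0 -0.0 0.0 -0.1733
th 0.00 [0.536  0.0319 0.0552] | -0.0663 -0.0121 -0.0 0.0 0.0 -0.1867
```

Call:
jog_arm --motion "4 -0.0139 -0.0042 0 0 0 -0.04; 4 -0.0304 -0.008 0 0 0 -0.0867; 4 -0.0471 -0.0106 0 0 0 -0.1333; 4 -0.0615 -0.0119 0 0 0 -0.1733; 4 -0.0663 -0.0121 0 0 0 -0.1867"

```text
time: 14.32
tool_pos: [0.537, 0.032, 0.0567]
tool_rot: [0.0, -0.0, 1.0, -0.0]
contact_force: [-2.0, -3.2, -1.4]
gripper_width: 0.066
grasp_force: 58.8
```

```bash
python3 -c "
from h import *
C=np.array([.536,.0319,.0552])
move(C,np.pi)
grab_frame('scene');grab_frame('top')
for c in('scene','top'):places(c,['gate_edge','gate_hinge','latch_end','keeper_notch','latch_pin','white_bottle_centre'])
"
```

```text
t 14.32 tcp [0.537  0.032  0.0567] F [-2.  -3.2 -1.4] w 0.066 g 58.8 
 shift [ 0.0019 -0.0001  0.0029] turn [-0.0003  0.0005  0.0002]
scene gate_edge 0.8 [0.5798 0.0215 0.0986]
scene gate_hinge 0.56 [0.5725 0.1483 0.0935]
scene keeper_notch 0.46 [ 0.5687 -0.034   0.0539]
scene latch_pin 0.67 [0.5403 0.0332 0.0731]
scene white_bottle_centre 0.87 [ 0.4115 -0.151   0.058 ]
scene white_bottle_centre 0.86 [0.6278 0.03   0.0745]
scene white_bottle_centre 0.84 [ 0.3947 -0.0654  0.0636]
top gate_hinge 0.85 [0.5744 0.1497 0.0987]
top latch_pin 0.56 [0.5331 0.035  0.0744]
top white_bottle_centre 0.94 [ 0.4098 -0.1568  0.059 ]
top white_bottle_centre 0.89 [ 0.3942 -0.0583  0.0565]
top white_bottle_centre 0.59 [0.6292 0.0272 0.0719]
```

Call:
jog_arm --motion "4 -0.002 0 0 0 0 0; 4 -0.002 0 0.01 0 0 0; 4 -0.002 -0.001 0.02 0 0 0; 4 -0.002 -0.0016 0.028 0 0 0; 4 -0.002 -0.0016 0.031 0 0 0"

```text
time: 15.65
tool_pos: [0.5376, 0.0305, 0.0412]
tool_rot: [-0.0, -0.0, 1.0, -0.001]
contact_force: [-6.0, -7.0, 8.4]
gripper_width: 0.065
grasp_force: 60.1
```

```bash
python3 -c "
from h import *
C=np.array([.537,.0311,.0397])
move(C,np.pi)
"
```

```text
t 15.65 tcp [0.5376 0.0305 0.0412] F [-6.  -7.   8.4] w 0.065 g 60.1 
 shift [0.0013 0.0013 0.003 ] turn [-0.0009 -0.0003  0.0003]
```

Call:
jog_arm --motion "15 0 0 0 0 0 0; 30 0 0 0 0 0 0; 30 0 0 0 0 0 0; 30 0 0 -0.04 0 0 0; 30 0 0 -0.1 0 0 0"

```text
time: 16.27
tool_pos: [0.5367, 0.0317, 0.0902]
tool_rot: [-0.001, -0.0, 1.0, 0.0]
contact_force: [-0.3, -0.2, 0.7]
gripper_width: 0.298
grasp_force: 0.0
```

Call:
jog_arm --motion "30 0 0 -0.1 0 0 0; 30 0.08 0 -0.18 0 0 0; 30 0.16 0.1 -0.2 0 0 0; 30 0.16 0.22 -0.2 0 0 0; 30 0.16 0.34 -0.2 0 0 0"

```text
time: 16.9
tool_pos: [0.4573, 0.2032, 0.1919]
tool_rot: [0.001, 0.0, 1.0, 0.001]
contact_force: [0.8, -0.1, 0.1]
gripper_width: 0.305
grasp_force: 0.0
```

```bash
python3 -c "
from h import *
f=grab_frame('scene');g=grab_frame('top')
a=cv2.resize(f['color'][170:300,200:350,::-1],(400,350),interpolation=2);b=cv2.resize(g['color'][130:270,220:380,::-1],(400,350),interpolation=2)
cv2.imwrite('pics/f6.png',np.hstack([a,b]))
for c in('scene','top'):places(c,['gate_edge','latch_end','keeper_notch','latch_pin','white_bottle_centre','amber_bottle_centre','small_bottle','tape','beaker_small'])
move([.5,.2,.2],np.pi)
"
```

```text
scene gate_edge 0.82 [0.5746 0.02   0.0966]
scene gate_edge 0.45 [0.5372 0.0272 0.0586]
scene latch_end 0.72 [ 0.5657 -0.0261  0.0598]
scene keeper_notch 0.48 [ 0.5698 -0.0367  0.0514]
scene keeper_notch 0.3 [0.5745 0.0234 0.0954]
scene latch_pin 0.6 [0.5411 0.0289 0.0606]
scene white_bottle_centre 0.8 [ 0.3919 -0.0666  0.0607]
scene white_bottle_centre 0.76 [ 0.4117 -0.1535  0.0565]
scene white_bottle_centre 0.5 [0.6273 0.0276 0.0699]
scene amber_bottle_centre 0.82 [0.638  0.1163 0.0624]
scene amber_bottle_centre 0.59 [0.5756 0.0222 0.0976]
scene small_bottle 0.77 [ 0.6583  0.2189 -0.0012]
scene tape 0.78 [ 0.5331 -0.1108 -0.0017]
scene tape 0.42 [ 0.6605  0.2197 -0.0017]
top gate_edge 0.7 [0.5801 0.0219 0.0946]
top gate_edge 0.61 [0.6273 0.0311 0.0704]
top latch_end 0.78 [ 0.5689 -0.0207  0.0607]
top keeper_notch 0.6 [ 0.5695 -0.0325  0.0515]
top latch_pin 0.87 [0.5337 0.0286 0.0561]
top latch_pin 0.63 [0.6349 0.1121 0.0663]
top white_bottle_centre 0.83 [ 0.4082 -0.1568  0.0581]
top white_bottle_centre 0.65 [ 0.3961 -0.058   0.0593]
top amber_bottle_centre 0.62 [0.6348 0.1124 0.0685]
top small_bottle 0.94 [6.578e-01 2.237e-01 4.000e-04]
top small_bottle 0.52 [0.5785 0.0202 0.0961]
top tape 0.88 [ 0.5289 -0.1056  0.0036]
top beaker_small 0.92 [ 0.6796 -0.1031  0.0015]
t 17.90 tcp [0.4575 0.2012 0.1907] F [-0.1 -0.4  0.1] w 0.3 g 0.0 
 shift [-0.085  -0.0025 -0.0186] turn [-0.     -0.      0.0002]
```

View pics/f6.png

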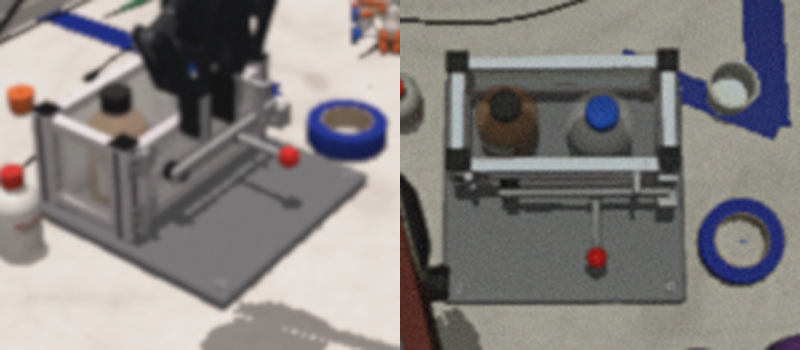

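The gate is shut and square, with the bar level in the keeper: bar end and pin are both at z ≈ 0.06 (top view, bar end at about (665,195)). Both bottles stand behind the gate at (505,120) and (600,125), the things round the crib are where they were, and the arm is clear.

```bash
python3 -c "
from plant import *
print(job_done())"
```

```text
the job is handed in; nothing more can be done
None
```

I handed the job in at about 18 s: the white bottle stands upright beside the amber one behind the shut gate, and the latch bar lies level in the keeper's notch; I moved the bottle in by its cap, lifted a few millimetres, rather than pushing it.

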